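# Index the drilling slide to the second notch and hold it

## Robot

A 6-joint arm with a two-finger parallel gripper is mounted at the origin on the work surface. World frame = base frame: x ahead of the robot, y to its left, z up, the work surface at z = 0. Lengths are in m, angles in rad, forces in N, time in s.
With the tool pointing down it reaches from about 0.375 to 0.825 m from the base axis. Payload 5.5 kg.
Tool frame: the origin (TCP) lies at the very end of the fingers, on their centre line; the grasp point (between the pads) lies 19 mm behind it; z points along the fingers, x is the direction in which the jaws open and shut, and the axes are right-handed (so a half turn about z gives the same grasp; the last joint's range is limited). The gripper opens to 85 mm and grips with 20 to 120 N. Pads are 22 mm wide; open, the fingers measure 114 mm over their backs; the gripper's body (76 mm by 85 mm) begins 54 mm behind the grasp point. The pads swing forward as they close: fully open they stand 13 mm farther back than shut.
Start: joints at [-1.252, 0.314, -0.047, 1.21, 0, 1.571], TCP at [0.188, -0.57, 0.231] pointing down, gripper open.
Joint ranges: [-2.67, 2.67], [-0.69, 1.73], [-1.03, 1.25], [-2.08, 2.16], [-1.42, 1.45], [-3.14, 3.14]. Speed limits (rad/s): [2.39, 2.39, 3.01, 3.14, 3.14, 3.14].

## Interface

Orientations are given as a rotation vector (axis times angle).
In Python, from workcell import robot gives the robot as it stands. The module is installed in compiled form; this text tells all that it offers.
- The arm moves only by the tool move_arm, never from a script. Its argument "series" is text: rows parted by semicolons, each of 5 numbers parted by spaces: the opening, from 0 (shut) to 1 (fully open), then the shift along the tool's x, y, z in mm, then the turn about the tool's z in degrees. A call has 1 to 10 rows; each row is the pose to reach, as a shift and turn from the pose commanded when the call began, along the tool's axes at that moment; what a row does not reach only later rows make up. A row lasts 1/12 s, in which the tool goes at most 41.7 mm and 7.16 degrees, less where a joint would pass 70% of its speed; a pose out of reach is approached as far as the arm can. A call with a gripper value outside its range is refused whole. The fingers move at their own pace and stop on an object; the grip force is fixed at half the most. Time passes only in rows, so rows that repeat a pose let the fingers close. It gives the time, the measured TCP pose, the force and the opening at its end, in the units of the state.
- robot.state(): the state, without advancing time (a new reading comes with each control period).
- robot.read_camera(name): name is "scene" or "side" or "wrist"; returns a dict with "frame" (420x560x3 uint8, blue, green, red), "K" (3x3 intrinsics, pixels), "xyz" and "rotation" of the camera in the world. Camera axes: x right, y up, looking along -z (the intrinsics and any distortion apply to the point x, -y, -z); pixel columns grow to the right and rows downward; lengths in m; the calibration is good to about 2 mm. A picture is of the moment at which its call begins. There is no depth.
- robot.close_job(): hands the job in, once; it reports no verdict.
The state is a dict: "time": time; "joint_positions": joint angles; "joint_vel": joint speeds; "joint_efforts": joint torques, N m; "tcp_pos": TCP position; "orientation": TCP orientation; "wrist_force": force on the tool from outside, world axes, zero at the start; "ft_torque": the same for the moment, N m; "opening": opening from 0.0 (shut) to 1.0 (fully open).
Only numpy, scipy, OpenCV 4.12 (cv2) and the standard library are available. Lean on these libraries where they do the work, as an engineer would, in place of code of your own. Each camera call takes 0.05 s, during which the arm holds its last target.

## Task

The white cornice blank in the drilling slide is about to get its middle column hole. By its black knob, run the carriage back until it is right up against the home stop, then slide it towards the drill and feel for the ball detent: let it click past the first notch and stop when the ball has dropped fully into the second one. Finish while still gripping the knob, the carriage held still in that second notch ready for the drill, and leave the things standing around the slide undisturbed.

Things in the scene. Friction and masses are not known exactly. Their poses are not given: they have to be found in the camera images.
- machine: The drilling slide: dark steel base plate 150 x 575 x 14 mm with two steel rails and a small bench drill at one end. Origin on the table under the rails' middle line; x across the rails, +y along them to the home stop, -y to the drill, z up. The drill is 310 mm high; its head starts at y = -100 mm, underside 190 mm above the table, with chuck and bit below. Fixed to the table.
- stop_tip (a point): Tip of the home stop, a short steel screw in the +y end block, on the rails' middle line 52 mm above the table; the carriage plate's +y end meets it. The block begins 14 mm beyond it and is 64 mm high, 130 mm wide. Axes as the machine's.
- knob_grip (a point): Black upright knob fixed on the grey carriage plate (120 mm wide, top 58 mm above the table): round grip 25 mm in diameter, 30 mm tall, on a thinner stem. The point: centre of the grip, 87 mm above the table, on the rails' middle line, 40 mm from the carriage's +y end. It moves only along the machine's y axis. Nothing on the carriage within 85 mm of it.
- carriage (a joint): Travel of the carriage in m: 0 against the home stop, growing towards the drill (machine -y), end of travel 0.112. Rail friction 1.5 N; pushing out of a notch takes 6 to 12 N. Three notches 30 mm apart on a hidden, adjustable strip: the first lies anywhere from 20 to 40 mm of travel, the second 30 mm on, the third 60 mm on; the place must be felt.
- plunger (a joint): Height of the detent's sprung steel ball in the carriage, in m: 0 fully down in a notch, about 0.0022 riding on the strip between notches. Notches are V-shaped, 9 mm wide, 35 degree flanks: the ball rises 0.7 mm per mm off centre, pulls the carriage in and centres it when the knob is let loose. The pin in a brass sleeve 100 mm from the knob, drill side, shows it.
- column_center (a point): Bystander: a small loose marble column standing on the table beside the slide, 44 mm in diameter, 146 mm tall; the point is at its centre, half-way up.
- tin_center (a point): Bystander: a loose steel tin standing on the table beside the slide, 72 mm in diameter, 62 mm tall; the point is at its centre.
- spare_center (a point): Bystander: a loose spare white blank lying on the table on the other side of the slide, 30 x 110 x 23 mm, long side along its y axis; the point is at its centre.

How it is judged:
On the way:
1. the carriage is brought back against the home stop (value of joint carriage below 0.0015 m), for 0.1 s.
At the end, for the whole second after the job is handed in: The ball is down in the second notch (ball height under 0.8 mm, carriage travel between 45 and 75 mm, where only the second notch can lie), the carriage is still (under 5 mm/s) and the fingers hold the knob with more than 4 N, all through the last second (value of joint plunger below 0.0008 m and value of joint carriage between 0.045 and 0.075 m and velocity of joint carriage between -0.005 and 0.005 m/s and contact force between the fingers and carriage above 4 N); the arm keeps its last pose, push and grip.
It fails at once if the marble column is moved more than 20 mm (distance of column_center from where it was at the start of the episode above 0.02 m).
It fails at once if the tin is moved more than 20 mm (distance of tin_center from where it was at the start of the episode above 0.02 m).
It fails at once if the spare blank is moved more than 20 mm (distance of spare_center from where it was at the start of the episode above 0.02 m).
It also fails if it takes over 64 s, if anything falls off the work surface, if the arm or the gripper's body presses on something with over 40 N, if the wrist force passes 120 N, or if a joint passes its speed limit or range.

## Working session

There is one attempt and no reset: what is moved stays moved. The work goes in short steps, Python scripts to look and compute and a tool call to move; the robot and the scene stay as the last step left them, time stands still between calls to the robot, and variables do not carry over. Pictures are saved under pics/ and viewed, and the job is handed in when it is done.

Besides the shell and the picture viewer there is one more tool, called after ">>>" as a command line: name --argument value ..., lists and objects as JSON in quotes. move_arm: Moves the arm, as the interface text tells. Its arguments: {"type":"object","properties":{"series":{"type":"string"}},"required":["series"]}

```bash
mkdir -p pics; python3 - <<'E'
from workcell import robot
import cv2,pickle
d={}
for n in ["scene","side","wrist"]:
    c=robot.read_camera(n); cv2.imwrite(f"pics/{n}0.png",c["frame"]); d[n]=c
    print(n,c["K"].tolist(),c["xyz"],c["rotation"])
pickle.dump(d,open("c0.pkl","wb"))
print(robot.state())
E
```

```text
scene [[472.15200338721746, 0.0, 264.6477024147789], [0.0, 472.15200338721746, 204.7242150679099], [0.0, 0.0, 1.0]] [0.85841072 0.60919811 0.54399398] [0.27056352 1.16410789 2.40206549]
side [[534.9475691521423, 0.0, 274.8386968586947], [0.0, 534.9475691521423, 213.17579555678802], [0.0, 0.0, 1.0]] [0.24563652 0.70046806 0.60855115] [ 0.30487412 -1.18943912 -2.4446722 ]
wrist [[293.430460611507, 0.0, 282.92277230387805], [0.0, 293.430460611507, 208.88526754999899], [0.0, 0.0, 1.0]] [ 0.25420053 -0.54825344  0.37412631] [-0.24186234  0.1776002  -1.24238109]
{'time': 0.15, 'joint_positions': array([-1.25199628e+00,  3.14060671e-01, -4.78128834e-02,  1.21020175e+00,
        5.94558520e-06,  1.57079277e+00]), 'joint_vel': array([-0.00010236, -0.00146273,  0.00217046,  0.00058407, -0.00136857,
       -0.00067225]), 'joint_efforts': array([-1.13057372e-04, -5.40046871e+01,  3.40058756e+01,  1.33017320e-02,
        3.91612639e-05, -9.48017771e-06]), 'tcp_pos': array([ 0.18792487, -0.56936262,  0.23065038]), 'orientation': array([-2.54527155e+00,  1.84023270e+00,  1.62219638e-03]), 'wrist_force': array([ 0.21039512,  0.87871146, -0.03661156]), 'ft_torque': array([-0.01529454,  0.00536575,  0.04858985]), 'opening': 0.9996443202540215}
```

View pics/scene0.png

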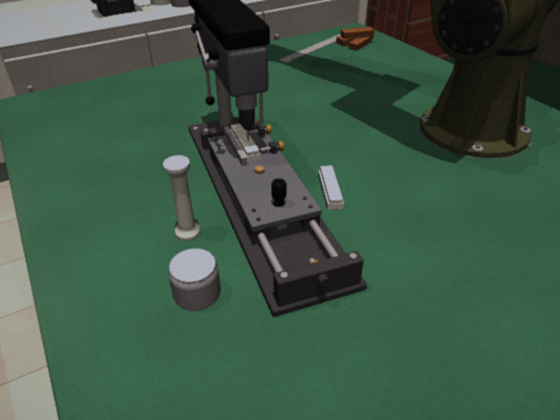

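View pics/side0.png

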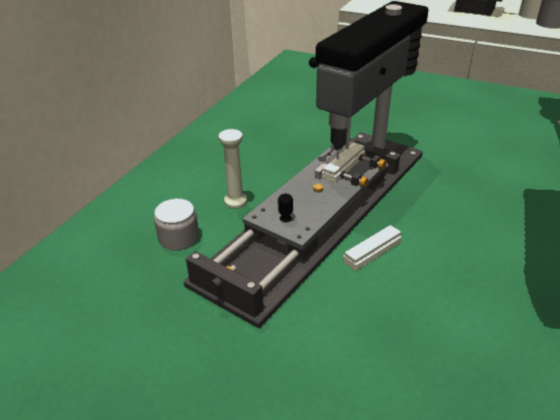

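View pics/wrist0.png

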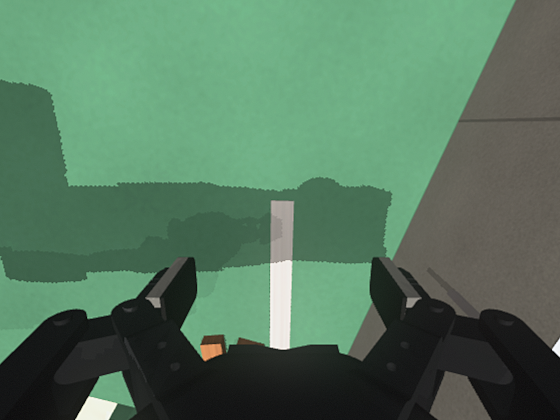

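The scene view shows the knob near (279,187), the end block near (318,277), the column near (183,200), the tin near (194,278) and the spare near (331,187). The side view shows the knob near (286,205). I'll zoom in for precise pixels.

```bash
python3 - <<'E'
import cv2
for n,(x,y) in {"scene":(220,165),"side":(180,180)}.items():
    f=cv2.imread(f"pics/{n}0.png")[y:y+145,x:x+195]
    cv2.imwrite(f"pics/{n}0z.png",cv2.convertScaleAbs(cv2.resize(f,None,fx=4,fy=4,interpolation=cv2.INTER_CUBIC),alpha=1.6,beta=20))
E
```

```text
(no output)
```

View pics/scene0z.png

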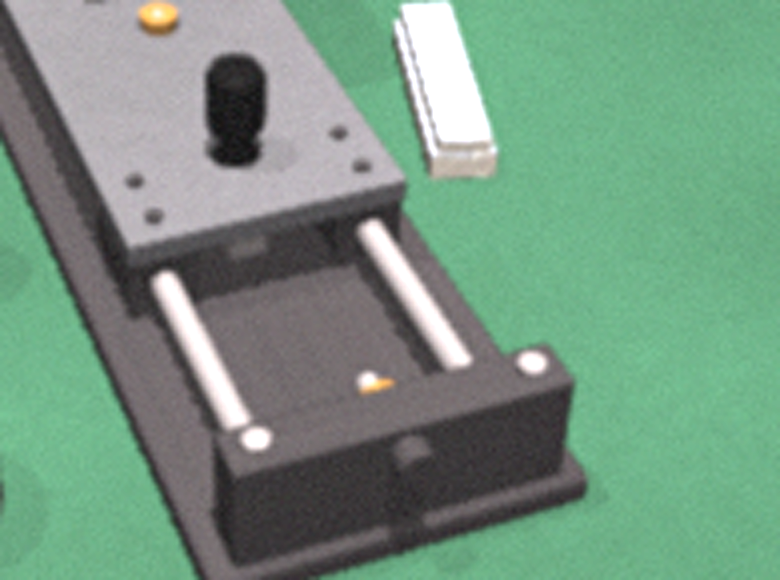

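View pics/side0z.png

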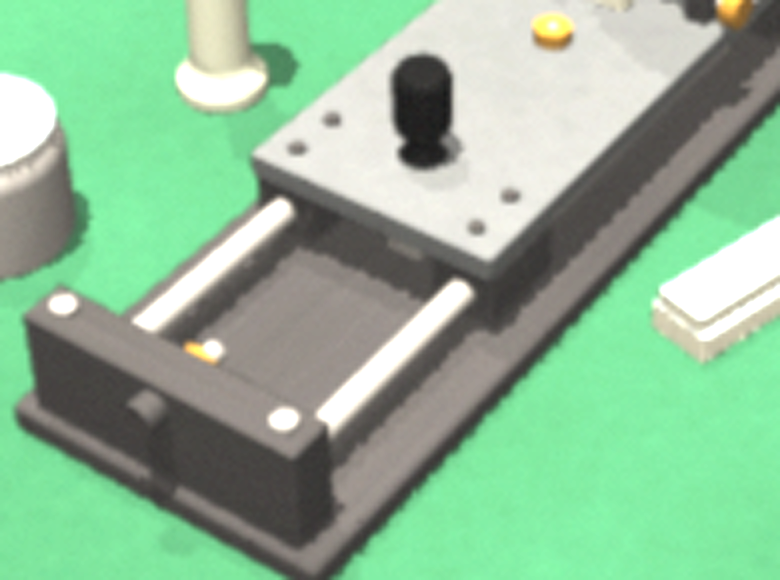

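```bash
cat > h.py <<'E'
import numpy as np, pickle
from scipy.spatial.transform import Rotation as R
from scipy.optimize import least_squares
def proj(c,p):
    q=R.from_rotvec(c["rotation"]).as_matrix().T@(np.asarray(p)-c["xyz"])
    q=np.array([q[0],-q[1],-q[2]]); u=c["K"]@q; return u[:2]/u[2]
def tri(obs,x0=(0.5,0.2,0.05)):
    s=least_squares(lambda p:np.concatenate([proj(c,p)-uv for c,uv in obs]),x0)
    return s.x,np.abs(s.fun).max()
E
python3 - <<'E'
from h import *
d=pickle.load(open("c0.pkl","rb"))
S=lambda x,y:np.array([220+(x-1.5)/4,165+(y-1.5)/4]); T=lambda x,y:np.array([180+(x-1.5)/4,180+(y-1.5)/4])
P={"knob":((236,97),(422,98)),"boltL":((256,438),(62,304)),"boltR":((532,363),(284,419)),"plL":((130,253),(256,160)),"plR":((404,185),(492,266)),"tip":((366,382),(213,350)),"sleeve":((158,14),(552,26))}
r={}
for k,(a,b) in P.items():
    r[k],e=tri([(d["scene"],S(*a)),(d["side"],T(*b))]); print(k,r[k].round(4),round(e,2))
for k,a,b in [("spare1",(183+0,0),0)]:pass
x=r["boltR"]-r["boltL"]; print("bolt dir",np.degrees(np.arctan2(x[1],x[0])),np.linalg.norm(x))
x=r["plR"]-r["plL"]; print("plate dir",np.degrees(np.arctan2(x[1],x[0])),np.linalg.norm(x))
x=r["knob"]-r["sleeve"]; print("k-s",np.degrees(np.arctan2(x[1],x[0])),np.linalg.norm(x[:2]))
m=(r["boltL"]+r["boltR"])/2-r["knob"];print("mid bolt - knob",np.degrees(np.arctan2(m[1],m[0])),np.linalg.norm(m[:2]))
m=(r["plL"]+r["plR"])/2-r["knob"];print("plate-knob",np.linalg.norm(m[:2]))
for n,a,b in [("col base",(187,230),(235,199)),("tin top",(193,266),(176,211)),("col top",(177,164),(231,136)),("spare near",(343,204),(358,259))]:
    print(n,tri([(d["scene"],np.array(a,float)),(d["side"],np.array(b,float))]))
E
```

```text
knob [0.5508 0.0734 0.0844] 0.35
boltL [0.6296 0.2237 0.0645] 0.35
boltR [0.5252 0.2405 0.0639] 0.48
plL [0.6154 0.1008 0.0496] 0.57
plR [0.4983 0.1202 0.0501] 0.53
tip [0.5739 0.2082 0.0501] 0.31
sleeve [ 0.5346 -0.0258  0.0618] 0.43
bolt dir 170.82859383793462 0.10577395504071732
plate dir 170.59834716157826 0.11867242071420954
k-s 80.7276465706523 0.100517097816388
mid bolt - knob 80.4921173564203 0.16095100454520705
plate-knob 0.0376106264816199
col base (array([0.69273832, 0.0010249 , 0.00224659]), np.float64(0.37873421440966126))
tin top (array([0.72913703, 0.13427162, 0.05278405]), np.float64(1.182325611245517))
col top (array([6.91173270e-01, 2.16916690e-04, 1.38895751e-01]), np.float64(0.7917123326426463))
spare near (array([0.42045587, 0.07722825, 0.01126408]), np.float64(3.6725673569090134))
```

```bash
cat >> h.py <<'E'
def plan(s,target,yawdeg):
    M=R.from_rotvec(s["orientation"]).as_matrix()
    y=np.degrees(np.arctan2(M[1,0],M[0,0]))
    sh=M.T@(np.array(target)-s["tcp_pos"])*1000
    print("yaw",y.round(2),"tilt z",M[:,2].round(4),"shift",sh.round(1),"turn",round(-(yawdeg-y),2))
E
python3 -c "
from h import *; from workcell import robot
plan(robot.state(),[.30,-.35,.33],80.6)"
```

```text
yaw -71.73 tilt z [-4.0e-04  1.2e-03 -1.0e+00] shift [-173.3 -175.2  -99.1] turn -152.33
```

>>> move_arm --series "1 -20 -20 -12 -7; 1 -40 -40 -24 -14; 1 -60 -60 -36 -21; 1 -80 -80 -48 -28; 1 -100 -100 -60 -35; 1 -120 -120 -72 -42; 1 -140 -140 -84 -49; 1 -160 -160 -95 -56; 1 -174 -174 -100 -63; 1 -174 -174 -100 -70"

```text
time: 0.98
tcp_pos: [0.3002, -0.3475, 0.3329]
orientation: [3.141, -0.033, 0.003]
wrist_force: [0.6, -0.3, 0.5]
opening: 1.0
```

```bash
python3 -c "
from h import *; from workcell import robot
s=robot.state();print(s['joint_positions'],s['tcp_pos'])
plan(s,[.40,-.02,.33],80.6)"
```

```text
[-8.59230832e-01  2.16499066e-02 -1.67178234e-01  1.38015299e+00
  1.35316744e-03  7.32486583e-01] [ 0.3002476  -0.34752663  0.33290503]
yaw -1.2 tilt z [ 2.2e-03 -5.0e-04 -1.0e+00] shift [  92.9 -329.5    3. ] turn -81.8
```

>>> move_arm --series "1 10 -35 0 -7; 1 20 -70 0 -14; 1 30 -105 0 -21; 1 40 -140 0 -28; 1 50 -175 0 -35; 1 60 -210 0 -42; 1 69 -245 0 -49; 1 79 -280 0 -56; 1 89 -315 0 -63; 1 93 -330 0 -70"

```text
time: 1.82
tcp_pos: [0.4022, -0.0196, 0.3312]
orientation: [-2.591, -1.774, -0.002]
wrist_force: [0.3, -0.9, 0.1]
opening: 0.999
```

```bash
python3 -c "
from h import *; from workcell import robot
s=robot.state();print(s['joint_positions'],s['tcp_pos'])
plan(s,[.551,.0735,.19],80.6)"
```

```text
[-0.04979943 -0.0855285  -0.27421124  1.38186725  0.00147835  0.32029407] [ 0.40222409 -0.01955732  0.33118531]
yaw 68.8 tilt z [ 3.0e-04  1.5e-03 -1.0e+00] shift [140.4 105.1 141.4] turn -11.8
```

>>> move_arm --series "1 20 15 10 -4; 1 40 30 25 -8; 1 60 45 45 -11.8; 1 80 60 65 -11.8; 1 100 75 85 -11.8; 1 120 90 105 -11.8; 1 140 105 125 -11.8; 1 140 105 141 -11.8; 1 140 105 141 -11.8; 1 140 105 141 -11.8"

```text
time: 2.65
tcp_pos: [0.5498, 0.0681, 0.1893]
orientation: [-2.404, -2.02, 0.005]
wrist_force: [1.1, -0.1, -0.1]
opening: 1.002
```

```bash
python3 - <<'E'
from h import *; from workcell import robot
import cv2
c={n:robot.read_camera(n) for n in ["wrist","side"]}
pickle.dump(c,open("c1.pkl","wb"))
cv2.imwrite("pics/wrist1.png",c["wrist"]["frame"]);cv2.imwrite("pics/side1.png",c["side"]["frame"])
s=robot.state();print(s['tcp_pos'],s['wrist_force'])
plan(s,[.551,.0735,.068],80.6)
print(proj(c["wrist"],[.551,.0735,.085]),c["wrist"]["xyz"])
E
```

```text
[0.55103185 0.06794141 0.19136746] [-0.32994968  0.85829977  0.51975972]
yaw 80.05 tilt z [ 7.e-04 -0.e+00 -1.e+00] shift [  5.5  -1.1 123.4] turn -0.55
[290.18181477 208.85120598] [0.48019373 0.07945952 0.33308994]
```

View pics/wrist1.png

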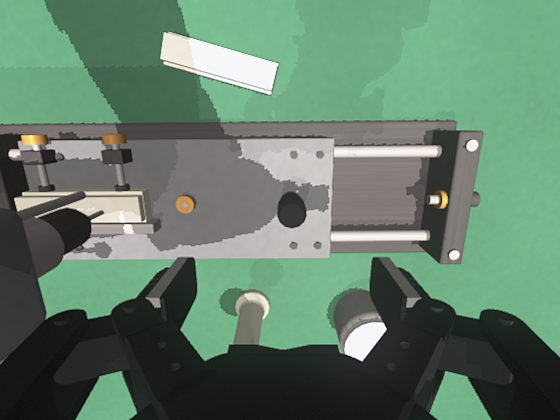

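View pics/side1.png

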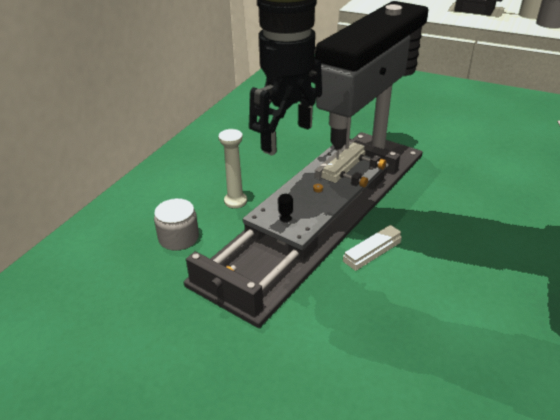

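Wrist view: the knob is at (291,208), against a prediction of (290,209), and the rails run parallel to the image rows. The fingers line up, so I'll descend.

>>> move_arm --series "1 3 0 20 -0.5; 1 5 -1 45 -0.5; 1 5.5 -1 70 -0.5; 1 5.5 -1 95 -0.5; 1 5.5 -1 110 -0.5; 1 5.5 -1 118 -0.5; 1 5.5 -1 121 -0.5; 1 5.5 -1 121 -0.5; 1 5.5 -1 121 -0.5; 1 5.5 -1 121 -0.5"

```text
time: 3.58
tcp_pos: [0.5523, 0.0739, 0.0709]
orientation: [2.396, 2.03, 0.003]
wrist_force: [-0.2, -0.2, 0.5]
opening: 0.996
```

```bash
python3 - <<'E'
from h import *; from workcell import robot
import cv2
c={n:robot.read_camera(n) for n in ["side"]}
f=c["side"]["frame"][80:280,160:360];cv2.imwrite("pics/side2.png",cv2.resize(f,None,fx=3,fy=3))
s=robot.state();print(s['tcp_pos'],s['wrist_force'])
plan(s,[.551,.0735,.068],80.6)
E
```

```text
[0.55212819 0.07389078 0.0707197 ] [-0.50263752  0.84208482  0.09208735]
yaw 80.56 tilt z [ 2.3e-03  3.0e-04 -1.0e+00] shift [-0.6 -1.1  2.7] turn -0.04
```

View pics/side2.png

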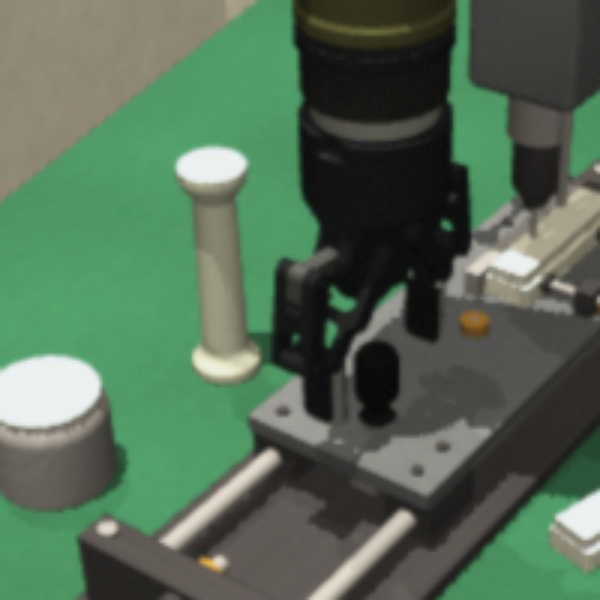

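The side view shows the knob between the open fingers, with the column and tin well clear. Closing now.

>>> move_arm --series "0.6 0 -1 2.5 0; 0.4 0 -1 2.5 0; 0.2 0 -1 2.5 0; 0 0 -1 2.5 0; 0 0 -1 2.5 0; 0 0 -1 2.5 0; 0 0 -1 2.5 0; 0 0 -1 2.5 0; 0 0 -1 2.5 0; 0 0 -1 2.5 0"

```text
time: 4.47
tcp_pos: [0.5502, 0.0747, 0.0671]
orientation: [-2.396, -2.031, -0.002]
wrist_force: [-2.2, 4.9, 4.6]
opening: 0.274
```

```bash
python3 - <<'E'
from h import *; from workcell import robot
import cv2
c={n:robot.read_camera(n) for n in ["side"]}
f=c["side"]["frame"][80:280,160:360];cv2.imwrite("pics/side3.png",cv2.resize(f,None,fx=3,fy=3))
s=robot.state();print(s['tcp_pos'],s['wrist_force'],s['opening'])
plan(s,[.551,.0735,.068],80.6)
E
```

```text
[0.55021104 0.07463746 0.06716407] [-1.72689832  4.58417323  5.39403039] 0.2743914557665341
yaw 80.59 tilt z [ 4.0e-04  1.4e-03 -1.0e+00] shift [-1.   1.  -0.8] turn -0.01
```

View pics/side3.png

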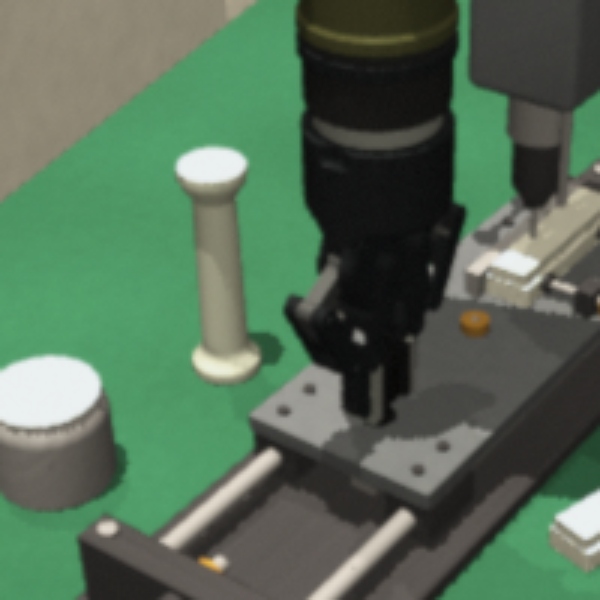

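Opening 0.274 is about 23 mm, so the knob is gripped. Moving back towards home (+tool x).

>>> move_arm --series "0 6 0 0 0; 0 14 0 0 0; 0 22 0 0 0; 0 30 0 0 0; 0 38 0 0 0; 0 46 0 0 0; 0 54 0 0 0; 0 62 0 0 0; 0 70 0 0 0; 0 78 0 0 0"

```text
time: 5.35
tcp_pos: [0.5621, 0.1466, 0.0671]
orientation: [2.394, 2.024, -0.01]
wrist_force: [-5.3, -11.1, 11.2]
opening: 0.277
```

>>> move_arm --series "0 2 0 0 0; 0 4 0 0 0; 0 6 0 0 0; 0 8 0 0 0; 0 8 0 0 0"

```text
time: 5.77
tcp_pos: [0.5639, 0.1572, 0.0671]
orientation: [2.396, 2.029, -0.004]
wrist_force: [-3.0, -2.0, 7.8]
opening: 0.271
```

>>> move_arm --series "0 1 0 0 0; 0 2 0 0 0; 0 3 0 0 0; 0 3 0 0 0"

```text
time: 6.1
tcp_pos: [0.5643, 0.1597, 0.0671]
orientation: [2.396, 2.028, -0.004]
wrist_force: [-3.2, -3.7, 8.7]
opening: 0.273
```

>>> move_arm --series "0 1 0 0 0; 0 2 0 0 0; 0 3 0 0 0; 0 3 0 0 0"

```text
time: 6.43
tcp_pos: [0.5647, 0.1625, 0.0671]
orientation: [2.395, 2.028, -0.005]
wrist_force: [-2.6, -4.8, 8.1]
opening: 0.275
```

>>> move_arm --series "0 1 0 0 0; 0 2 0 0 0; 0 3 0 0 0; 0 3 0 0 0"

```text
time: 6.77
tcp_pos: [0.5653, 0.1655, 0.0671]
orientation: [2.396, 2.028, -0.004]
wrist_force: [-3.9, -4.2, 8.8]
opening: 0.272
```

>>> move_arm --series "0 1 0 0 0; 0 2 0 0 0; 0 3 0 0 0; 0 3 0 0 0"

```text
time: 7.1
tcp_pos: [0.5657, 0.1683, 0.0671]
orientation: [2.395, 2.028, -0.005]
wrist_force: [-3.0, -3.9, 9.5]
opening: 0.273
```

>>> move_arm --series "0 1 0 0 0; 0 2 0 0 0; 0 2 0 0 0; 0 2 0 0 0"

```text
time: 7.43
tcp_pos: [0.5659, 0.1691, 0.0671]
orientation: [2.395, 2.026, -0.007]
wrist_force: [-4.6, -9.0, 10.9]
opening: 0.267
```

>>> move_arm --series "0 1 0 0 0; 0 2 0 0 0; 0 2 0 0 0; 0 2 0 0 0"

```text
time: 7.77
tcp_pos: [0.5658, 0.1691, 0.0671]
orientation: [2.394, 2.023, -0.012]
wrist_force: [-5.5, -16.3, 13.4]
opening: 0.274
```

```bash
python3 - <<'E'
from h import *; from workcell import robot
import cv2
c={n:robot.read_camera(n) for n in ["side","scene"]}
f=c["side"]["frame"][160:310,180:380];cv2.imwrite("pics/side4.png",cv2.resize(f,None,fx=4,fy=4))
f=c["scene"]["frame"][160:310,200:400];cv2.imwrite("pics/scene4.png",cv2.resize(f,None,fx=4,fy=4))
s=robot.state();print(s['time'],s['tcp_pos'],s['wrist_force'],s['opening'])
E
```

```text
7.8667 [0.565856   0.16908719 0.06708805] [ -5.35585117 -15.58581998  13.19266974] 0.274120604475569
```

View pics/side4.png

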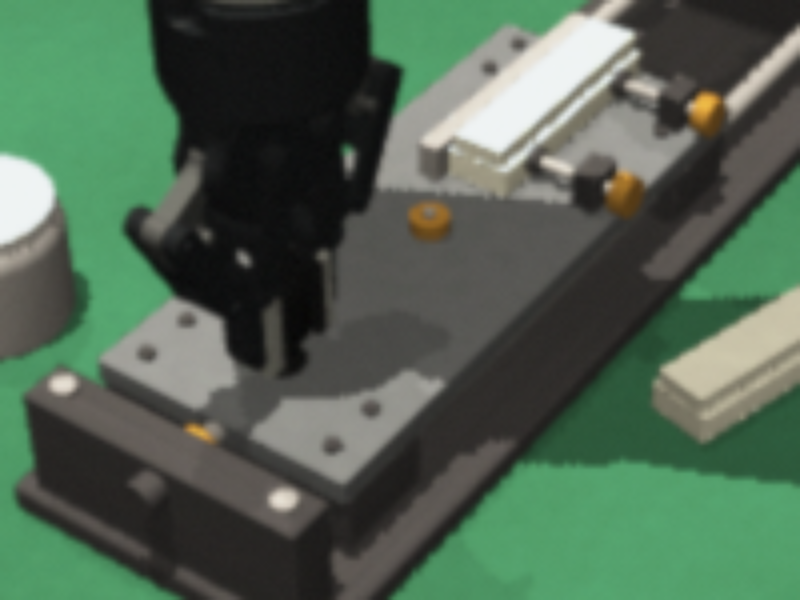

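View pics/scene4.png

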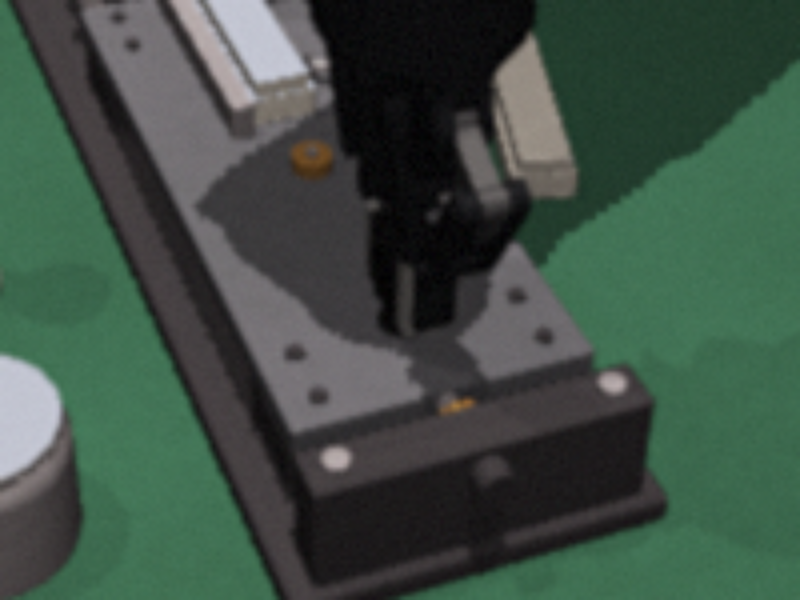

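The home stop is reached: the y position stalls at 0.1691 while force rises to 16 N, and both pictures show the plate end on the stop tip with the tin, column and spare clear. Next I'll approach the search band, then feel in small steps.

>>> move_arm --series "0 -3 0 0 0; 0 -6 0 0 0; 0 -9 0 0 0; 0 -12 0 0 0; 0 -15 0 0 0; 0 -18 0 0 0; 0 -20 0 0 0; 0 -20 0 0 0; 0 -20 0 0 0"

```text
time: 8.62
tcp_pos: [0.5635, 0.155, 0.0671]
orientation: [-2.396, -2.031, -0.001]
wrist_force: [-3.6, 2.7, 5.4]
opening: 0.276
```

>>> move_arm --series "0 -0.5 0 0 0; 0 -1 0 0 0; 0 -1.5 0 0 0"

```text
time: 8.87
tcp_pos: [0.5635, 0.1546, 0.0672]
orientation: [-2.395, -2.031, -0.003]
wrist_force: [-1.2, 7.8, 4.7]
opening: 0.274
```

>>> move_arm --series "0 -0.5 0 0 0; 0 -1 0 0 0; 0 -1.5 0 0 0"

```text
time: 9.12
tcp_pos: [0.5633, 0.1534, 0.0672]
orientation: [-2.394, -2.031, -0.004]
wrist_force: [-2.3, 7.2, 4.6]
opening: 0.276
```

>>> move_arm --series "0 -0.5 0 0 0; 0 -1 0 0 0; 0 -1.5 0 0 0"

```text
time: 9.37
tcp_pos: [0.563, 0.152, 0.0671]
orientation: [-2.394, -2.031, -0.004]
wrist_force: [-2.9, 7.4, 3.9]
opening: 0.268
```

>>> move_arm --series "0 -0.5 0 0 0; 0 -1 0 0 0; 0 -1.5 0 0 0"

```text
time: 9.62
tcp_pos: [0.5628, 0.1505, 0.0672]
orientation: [-2.394, -2.031, -0.004]
wrist_force: [-1.5, 7.6, 3.7]
opening: 0.272
```

>>> move_arm --series "0 -0.5 0 0 0; 0 -1 0 0 0; 0 -1.5 0 0 0"

```text
time: 9.87
tcp_pos: [0.5625, 0.1489, 0.0671]
orientation: [-2.394, -2.031, -0.003]
wrist_force: [-1.4, 7.8, 4.9]
opening: 0.274
```

>>> move_arm --series "0 -0.5 0 0 0; 0 -1 0 0 0; 0 -1.5 0 0 0"

```text
time: 10.12
tcp_pos: [0.5623, 0.1475, 0.0671]
orientation: [-2.394, -2.031, -0.004]
wrist_force: [-1.3, 6.0, 5.2]
opening: 0.271
```

>>> move_arm --series "0 -0.5 0 0 0; 0 -1 0 0 0; 0 -1.5 0 0 0"

```text
time: 10.37
tcp_pos: [0.5621, 0.1461, 0.0672]
orientation: [-2.394, -2.031, -0.004]
wrist_force: [-1.8, 7.7, 4.4]
opening: 0.275
```

>>> move_arm --series "0 -0.5 0 0 0; 0 -1 0 0 0; 0 -1.5 0 0 0"

```text
time: 10.62
tcp_pos: [0.5618, 0.1445, 0.0671]
orientation: [-2.394, -2.031, -0.003]
wrist_force: [-1.2, 8.3, 4.5]
opening: 0.276
```

>>> move_arm --series "0 -0.5 0 0 0; 0 -1 0 0 0; 0 -1.5 0 0 0"

```text
time: 10.87
tcp_pos: [0.5615, 0.143, 0.0671]
orientation: [-2.394, -2.031, -0.003]
wrist_force: [-1.9, 7.2, 4.1]
opening: 0.267
```

>>> move_arm --series "0 -0.5 0 0 0; 0 -1 0 0 0; 0 -1.5 0 0 0"

```text
time: 11.12
tcp_pos: [0.5613, 0.1416, 0.0671]
orientation: [-2.394, -2.031, -0.004]
wrist_force: [-2.6, 6.1, 5.8]
opening: 0.271
```

>>> move_arm --series "0 -0.5 0 0 0; 0 -1 0 0 0; 0 -1.5 0 0 0"

```text
time: 11.37
tcp_pos: [0.5611, 0.1401, 0.0672]
orientation: [-2.394, -2.031, -0.004]
wrist_force: [-1.0, 8.1, 3.5]
opening: 0.275
```

>>> move_arm --series "0 -0.5 0 0 0; 0 -1 0 0 0; 0 -1.5 0 0 0"

```text
time: 11.62
tcp_pos: [0.5607, 0.138, 0.0671]
orientation: [-2.395, -2.031, -0.002]
wrist_force: [-2.7, 4.5, 5.6]
opening: 0.272
```

>>> move_arm --series "0 -0.5 0 0 0; 0 -1 0 0 0; 0 -1.5 0 0 0"

```text
time: 11.87
tcp_pos: [0.5603, 0.1354, 0.0671]
orientation: [2.396, 2.031, -0.0]
wrist_force: [-3.1, 0.7, 5.9]
opening: 0.268
```

>>> move_arm --series "0 -0.5 0 0 0; 0 -1 0 0 0; 0 -1.5 0 0 0"

```text
time: 12.12
tcp_pos: [0.5601, 0.1344, 0.0671]
orientation: [-2.396, -2.031, -0.001]
wrist_force: [-2.4, 4.3, 5.9]
opening: 0.27
```

The force dropped and the carriage was drawn in near y=0.1385–0.135. Continuing.

>>> move_arm --series "0 -0.3 0 0 0; 0 -0.6 0 0 0; 0 -1 0 0 0"

```text
time: 12.37
tcp_pos: [0.5601, 0.1342, 0.0672]
orientation: [-2.395, -2.031, -0.003]
wrist_force: [-1.6, 7.6, 4.7]
opening: 0.276
```

>>> move_arm --series "0 -0.3 0 0 0; 0 -0.6 0 0 0; 0 -1 0 0 0"

```text
time: 12.62
tcp_pos: [0.56, 0.1339, 0.0672]
orientation: [-2.394, -2.031, -0.004]
wrist_force: [-1.2, 7.7, 4.2]
opening: 0.274
```

>>> move_arm --series "0 -0.3 0 0 0; 0 -0.6 0 0 0; 0 -1 0 0 0"

```text
time: 12.87
tcp_pos: [0.56, 0.1336, 0.0672]
orientation: [-2.393, -2.031, -0.006]
wrist_force: [-0.7, 11.2, 3.0]
opening: 0.269
```

>>> move_arm --series "0 -0.3 0 0 0; 0 -0.6 0 0 0; 0 -1 0 0 0"

```text
time: 13.12
tcp_pos: [0.56, 0.1335, 0.0672]
orientation: [-2.391, -2.03, -0.008]
wrist_force: [0.2, 15.2, 1.6]
opening: 0.273
```

>>> move_arm --series "0 -0.3 0 0 0; 0 -0.6 0 0 0; 0 -1 0 0 0"

```text
time: 13.37
tcp_pos: [0.5599, 0.1334, 0.0672]
orientation: [-2.39, -2.03, -0.01]
wrist_force: [-0.1, 17.9, 1.0]
opening: 0.275
```

>>> move_arm --series "0 -0.3 0 0 0; 0 -0.6 0 0 0; 0 -1 0 0 0"

```text
time: 13.62
tcp_pos: [0.5598, 0.1327, 0.0672]
orientation: [-2.39, -2.03, -0.01]
wrist_force: [0.5, 17.6, 1.0]
opening: 0.267
```

First notch felt: bottom near y≈0.134 (travel ≈35.6 mm), and now the push out of it is peaking at about 18 N. The second should lie near y≈0.1044.

>>> move_arm --series "0 -0.5 0 0 0; 0 -1 0 0 0; 0 -1 0 0 0; 0 -1 0 0 0"

```text
time: 13.95
tcp_pos: [0.5594, 0.13, 0.0672]
orientation: [-2.392, -2.031, -0.006]
wrist_force: [-0.8, 8.2, 4.7]
opening: 0.269
```

>>> move_arm --series "0 -0.5 0 0 0; 0 -1 0 0 0; 0 -1 0 0 0; 0 -1 0 0 0"

```text
time: 14.28
tcp_pos: [0.559, 0.1274, 0.0672]
orientation: [-2.395, -2.031, -0.003]
wrist_force: [-2.2, 5.8, 5.5]
opening: 0.272
```

>>> move_arm --series "0 -0.5 0 0 0; 0 -1 0 0 0; 0 -1 0 0 0; 0 -1 0 0 0"

```text
time: 14.62
tcp_pos: [0.5588, 0.1263, 0.0671]
orientation: [-2.395, -2.031, -0.002]
wrist_force: [-2.3, 5.3, 5.0]
opening: 0.271
```

>>> move_arm --series "0 -2 0 0 0; 0 -4 0 0 0; 0 -6 0 0 0; 0 -8 0 0 0; 0 -10 0 0 0; 0 -12 0 0 0; 0 -13 0 0 0; 0 -13 0 0 0; 0 -13 0 0 0"

```text
time: 15.37
tcp_pos: [0.5566, 0.1131, 0.0671]
orientation: [-2.396, -2.031, -0.002]
wrist_force: [-1.7, 4.0, 5.9]
opening: 0.273
```

>>> move_arm --series "0 -0.5 0 0 0; 0 -1 0 0 0; 0 -1.5 0 0 0; 0 -1.5 0 0 0"

```text
time: 15.7
tcp_pos: [0.5564, 0.112, 0.0672]
orientation: [-2.395, -2.031, -0.003]
wrist_force: [-1.8, 6.0, 5.4]
opening: 0.271
```

>>> move_arm --series "0 -0.5 0 0 0; 0 -1 0 0 0; 0 -1.5 0 0 0; 0 -1.5 0 0 0"

```text
time: 16.03
tcp_pos: [0.5562, 0.1107, 0.0671]
orientation: [-2.395, -2.031, -0.003]
wrist_force: [-1.2, 6.7, 4.3]
opening: 0.272
```

>>> move_arm --series "0 -0.5 0 0 0; 0 -1 0 0 0; 0 -1 0 0 0; 0 -1 0 0 0"

```text
time: 16.37
tcp_pos: [0.5559, 0.109, 0.0671]
orientation: [-2.396, -2.031, -0.001]
wrist_force: [-1.7, 3.8, 5.7]
opening: 0.273
```

>>> move_arm --series "0 -0.5 0 0 0; 0 -1 0 0 0; 0 -1 0 0 0; 0 -1 0 0 0"

```text
time: 16.7
tcp_pos: [0.5556, 0.1076, 0.0671]
orientation: [2.396, 2.031, 0.0]
wrist_force: [-3.1, 3.6, 6.3]
opening: 0.272
```

>>> move_arm --series "0 -0.5 0 0 0; 0 -1 0 0 0; 0 -1 0 0 0; 0 -1 0 0 0"

```text
time: 17.03
tcp_pos: [0.5554, 0.1059, 0.0671]
orientation: [2.396, 2.03, -0.001]
wrist_force: [-3.0, -0.2, 6.4]
opening: 0.275
```

>>> move_arm --series "0 -0.5 0 0 0; 0 -1 0 0 0; 0 -1 0 0 0; 0 -1 0 0 0"

```text
time: 17.37
tcp_pos: [0.5552, 0.105, 0.0671]
orientation: [2.396, 2.03, -0.001]
wrist_force: [-2.7, 0.8, 6.3]
opening: 0.271
```

>>> move_arm --series "0 -0.5 0 0 0; 0 -0.5 0 0 0; 0 -0.5 0 0 0; 0 -0.5 0 0 0"

```text
time: 17.7
tcp_pos: [0.5552, 0.1048, 0.0671]
orientation: [2.396, 2.031, -0.0]
wrist_force: [-2.4, 1.6, 6.4]
opening: 0.269
```

>>> move_arm --series "0 -0.5 0 0 0; 0 -0.5 0 0 0; 0 -0.5 0 0 0; 0 -0.5 0 0 0"

```text
time: 18.03
tcp_pos: [0.5552, 0.1048, 0.0671]
orientation: [-2.396, -2.031, -0.001]
wrist_force: [-2.1, 3.3, 5.1]
opening: 0.273
```

>>> move_arm --series "0 -0.5 0 0 0; 0 -0.5 0 0 0; 0 -0.5 0 0 0; 0 -0.5 0 0 0"

```text
time: 18.37
tcp_pos: [0.5552, 0.1046, 0.0671]
orientation: [-2.396, -2.031, -0.001]
wrist_force: [-2.4, 4.7, 5.1]
opening: 0.271
```

>>> move_arm --series "0 -0.5 0 0 0; 0 -0.5 0 0 0; 0 -0.5 0 0 0; 0 -0.5 0 0 0"

```text
time: 18.7
tcp_pos: [0.5552, 0.1045, 0.0671]
orientation: [-2.395, -2.031, -0.002]
wrist_force: [-1.3, 5.2, 5.5]
opening: 0.273
```

The carriage is pinned: the command moved 2 mm while the TCP moved only 0.3–0.5 mm. I'll confirm the far wall with a gentle push, then come back to neutral.

>>> move_arm --series "0 -0.5 0 0 0; 0 -1 0 0 0; 0 -1 0 0 0; 0 -1 0 0 0"

```text
time: 19.03
tcp_pos: [0.5551, 0.1043, 0.0671]
orientation: [-2.394, -2.031, -0.004]
wrist_force: [-0.5, 9.2, 4.7]
opening: 0.277
```

>>> move_arm --series "0 0.5 0 0 0; 0 1 0 0 0; 0 1.5 0 0 0; 0 1.5 0 0 0; 0 1.5 0 0 0"

```text
time: 19.45
tcp_pos: [0.5551, 0.1045, 0.0671]
orientation: [-2.396, -2.031, -0.001]
wrist_force: [-2.3, 3.9, 5.5]
opening: 0.268
```

>>> move_arm --series "0 0 0 0 0; 0 0 0 0 0; 0 0 0 0 0; 0 0 0 0 0; 0 0 0 0 0; 0 0 0 0 0"

```text
time: 19.95
tcp_pos: [0.5552, 0.1045, 0.0671]
orientation: [-2.396, -2.031, -0.001]
wrist_force: [-2.3, 4.1, 6.3]
opening: 0.272
```

```bash
python3 - <<'E'
from h import *; from workcell import robot
import cv2
c={n:robot.read_camera(n) for n in ["side","scene","wrist"]}
pickle.dump(c,open("c5.pkl","wb"))
f=c["side"]["frame"][120:310,150:410];cv2.imwrite("pics/side5.png",cv2.resize(f,None,fx=3,fy=3))
f=c["wrist"]["frame"][150:250,140:300];cv2.imwrite("pics/wrist5.png",cv2.resize(f,None,fx=5,fy=5))
cv2.imwrite("pics/scene5.png",c["scene"]["frame"])
s=robot.state();print(s['time'],s['tcp_pos'],s['wrist_force'],s['opening'],"travel",(.1691-s['tcp_pos'][1])/.9866)
E
```

```text
20.1 [0.55516408 0.10450358 0.06713972] [-2.31671217  3.82693732  6.51924051] 0.2697129646248838 travel 0.06547377047362332
```

View pics/side5.png

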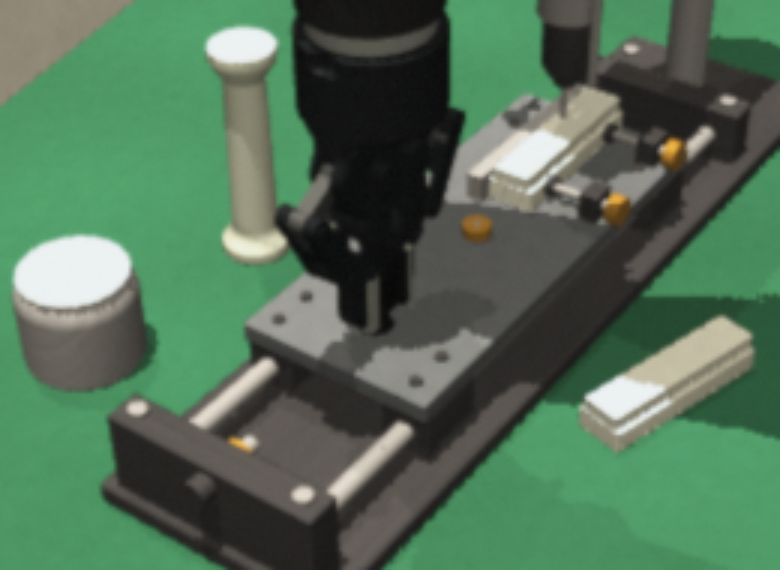

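View pics/wrist5.png

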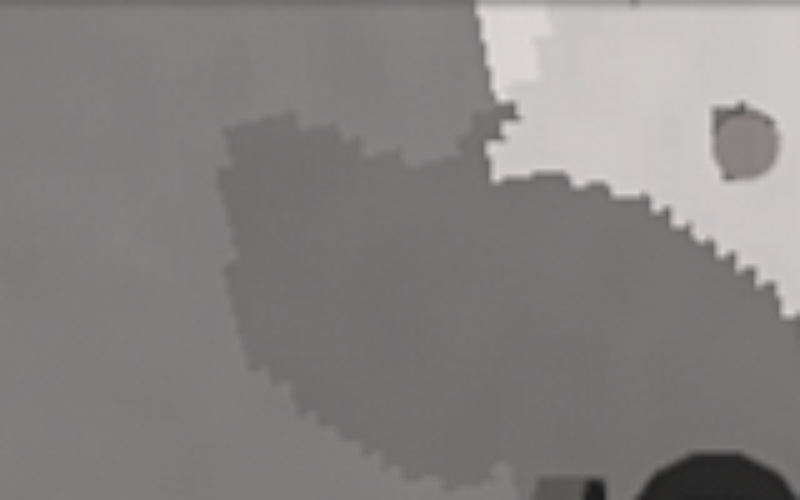

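View pics/scene5.png

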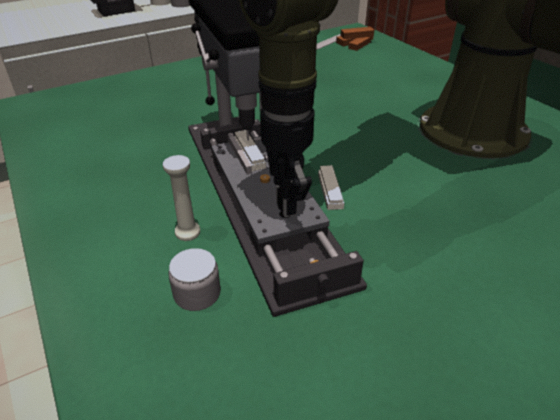

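The sleeve shows no raised pin now, whereas at home a light pin stood up in it. The bystanders are at their starting pixels. Handing in.

```bash
python3 -c "
from workcell import robot
robot.close_job(); s=robot.state(); print(s['time'],s['tcp_pos'],s['wrist_force'],s['opening'])"
```

```text
the job is handed in; nothing more can be done
the job is handed in; nothing more can be done
```

I handed the job in at about 20 s with the knob still gripped and the carriage at rest in the second notch, at about 65.5 mm of travel. The verdict isn't reported.

- **Home stop:** I ran the carriage back about 96 mm by the knob. At y = 0.1691 it stopped moving while the force rose to 16 N, and the pictures showed the plate end on the stop tip.
- **First notch:** I felt it centred at about 35.5 mm of travel. The force dropped going in and peaked at about 18 N before it clicked out.
- **Second notch:** The carriage was drawn in again 30 mm further on and settled at about 65.5 mm. A gentle extra push raised the force to 9 N and moved it only about 0.2 mm. I then eased back to about 4 N, and it stayed still.
- **Last pictures:** The column, tin and spare blank were where they started. The brass sleeve no longer showed the raised pin it had at home.
- **Not measured directly:** I inferred ball height from force and position, because the cameras are too coarse for it. The opening of 0.27 (about 23 mm, on the 25 mm knob) shows the grip is held, but I had no direct finger-force reading. The state query after hand-in was refused, so there is no reading from the final second.

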